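Let the weight plate of a bonding press down onto a glued LED module

TASK

The LED module lying in the press has just been glued: let the press's weight plate down onto it to cure. Throw the red pawl lever right over towards the open front, turn the crank a little in the raising direction until the pawl springs clear of the ratchet wheel, then let the crank turn back slowly under the load until the plate rests on the module with its own weight alone. Never let the plate drop or wind it down hard, leave the pawl lifted, let go of the crank, and leave the module and the other things on the bench where they are.

Things in the scene. Friction and masses are not known exactly. Their poses are not given: they have to be found in the camera images.
- press: Teal cast-iron bench press, fixed. Origin: centre of the base's underside; x from the open front to the column, y left, z up. Base 210 x 170 x 22 mm; column at x +50 to +100 mm; head x -50 to +100, y -30 to +30, z 200 to 285 mm. A 24 mm square ram at x -20, y 0 stands out of the head's top (to z 335 mm). On the head's right (-y): ratchet wheel (64 mm across, y -36 to -48), red lever, crank.
- crank_axis (a point): Point on the crank's axis of turning, which runs along the press's y axis at x = +12, z = 235 mm in the press frame; level with the middle of the grip (y = -135 mm). With q the crank reading, the grip's middle stands at x = 12 - 80 sin(q - 0.45), z = 235 + 80 cos(q - 0.45) mm in the press frame.
- crank_grip (a point): Middle of the crank's black grip: a sleeve 25 mm in diameter, 90 mm long, lying along the press's y axis (y -90 to -180 mm), spinning freely on its pin 80 mm from the crank's axis. The dark steel crank arm is at its inner end (y -78 to -88 mm).
- crank (a joint): Crank angle, rad. Growing = lowering: the top of the crank's circle moves to the open front (-x of the press) and the plate comes down 20 mm per rad. Starts near 0. While the pawl holds, it turns only in the raising direction (falling). With the pawl out, the load pulls the grip along its circle, to lowering, with 5 to 10 N; let go, the plate falls.
- pawl_lever (a joint): Pawl lever angle, rad: 0 = hold (leaning 0.42 rad to +x of the press), 0.8 = released (leaning 0.38 rad to -x, the open front); it moves stiffly and stays where it is put. 4 to 5 N at its tab moves it. It moves the pawl through a spring: under load the nose stays in the teeth, and springs out once the crank is turned 0.1 to 0.2 rad in the raising direction.
- lever_tab (a point): Middle of the red lever's tab: a round bar 12 mm in diameter, 34 mm long along the press's y axis (y -22 to -56 mm), 56 mm from the lever's pivot, which is at x = -24, z = 275 mm in the press frame. The tab stands about 40 mm above the head's top, beside the ram; it is pushed from its +x side towards -x.
- pawl_nose (a point): Lower tip of the ochre pawl's nose, in the plane y = -42 mm. About 262 mm above the bench when in the teeth, 280 mm or more when sprung out (tooth tips are at 267 mm).
- platen: Weight plate on the ram: steel plate 130 x 100 mm with two black weights, 2.4 to 3.6 kg with the ram, and below a grey sponge-rubber face 6 mm thick that gives 1 mm per 30 N. It slides up and down only. Origin: middle of its flat underside (face not pressed).
- module: Glued LED module loose in the nest under the plate: an aluminium tray 112 x 82 x 13 mm with a frosted white cover that stands out of it by 3 to 15 mm, depending on the type (module 16 to 28 mm thick over all; not measured). Origin: centre of its underside. It bears the plate's weight, but not a blow or the plate wound down onto it.
- nest: Aluminium plate 140 x 120 x 10 mm with low blue corner stops that locates the module; it stands on a jack screw in the press's base, set to a height that differs from job to job. Origin: centre of the plate's underside; the module lies 10 mm above that.
- adhesive: White adhesive bottle with a pointed nozzle, 40 mm across, 112 mm tall, standing on the bench. Origin: centre of its underside. Not to be moved.
- cup: Blue plastic cup, 72 mm across, 85 mm tall. Origin: centre of its underside. Not to be moved.
- spool: Black spool, 68 mm across, 44 mm tall, standing on the bench under the crank. Origin: centre of its underside. Not to be moved.
- pliers: Pliers with red handles lying on the bench in front of the press, 155 mm long, 14 mm high. Origin: at the joint, on the bench. Not to be moved.

How it is judged:
On the way, in this order (a step that is already met when the one before it is completed fails the run):
1. the pawl lever is thrown right over (value of joint pawl_lever above 0.65 rad), for 0.1 s.
2. the pawl is out of the teeth with the plate held up on the crank, within 10 mm of where it was (z of pawl_nose in the frame of press above 0.272 m and distance of platen from where it was at the start of the episode below 0.01 m and linear speed of platen below 0.03 m/s), for 0.2 s.
At the end, for the whole second after the job is handed in: The plate lies still on the module and bears on it with its weight (more than 15 N), the pawl lever is thrown over (beyond 0.65 rad) with the pawl's nose clear above the teeth (272 mm or more above the bench), and the module lies flat in its nest, within 6 mm of its middle (contact force between platen and module above 15 N and linear speed of platen below 0.005 m/s and value of joint pawl_lever above 0.65 rad and z of pawl_nose in the frame of press above 0.272 m and horizontal distance between module and nest below 0.006 m and angle between module's own z axis and vertical below 0.05 rad); the robot touches nothing.
It fails at once if the plate drops: it moves faster than 50 mm/s (linear speed of platen above 0.05 m/s).
It fails at once if the plate is wound down hard or lands with a blow: it presses on the module with more than 60 N (contact force between platen and module above 60 N).
It fails at once if the module is moved by more than 8 mm (distance of module from where it was at the start of the episode above 0.008 m).
It fails at once if the adhesive bottle, the cup, the spool or the pliers are moved by more than 20 mm (distance of any of adhesive, cup, spool, pliers from where it was at the start of the episode above 0.02 m).
It also fails if it takes over 72 s, if anything falls off the work surface, if the arm or the gripper's body presses on something with over 40 N, if the wrist force passes 120 N, or if a joint passes its speed limit or range.

ROBOT

A 6-joint arm with a two-finger parallel gripper is mounted at the origin on the work surface. World frame = base frame: x ahead of the robot, y to its left, z up, the work surface at z = 0. Lengths are in m, angles in rad, forces in N, time in s.
With the tool pointing down it reaches from about 0.35 to 0.975 m from the base axis. Payload 4.9 kg.
Tool frame: the origin (TCP) lies midway between the tips of the shut fingers; the grasp point (between the pads) lies 19 mm behind it (manip.pinch_z is the distance from the TCP to the grasp point, in m); z points along the fingers, y is the direction in which the jaws open and shut (so a half turn about z gives the same grasp; the last joint's range is limited). The gripper opens to 85 mm and grips with 20 to 120 N. Pads are 22 mm wide; open, the fingers measure 114 mm over their backs; the gripper's body (76 mm by 85 mm) begins 54 mm behind the grasp point. The pads swing forward as they close: fully open they stand 13 mm farther back than shut.
Start: joints at [-1.411, 0.053, 1.613, -0, 1.476, -0.119], TCP at [0.172, -0.601, 0.231] pointing down, gripper open.
Joint ranges: [-3.01, 3.01], [-1.01, 2.22], [0.06, 2.58], [-1.02, 4.17], [0.09, 2.62], [-3.14, 3.14]. Speed limits (rad/s): [2.57, 2.57, 3.14, 3.14, 3.14, 3.14].

INTERFACE

Orientations are given as a unit quaternion [w, x, y, z].
In Python, from plant import manip gives the robot as it stands.
- The arm moves only by the tool drive_tool, never from a script. Its argument "commands" is text: rows parted by semicolons, each of 5 numbers parted by spaces: the finger opening in mm, from 0 to 85.4, then the shift along the tool's x, y, z in units of 30 mm (1.0 is 30 mm), then the turn about the tool's z in degrees. A call has exactly 8 rows; each row shifts and turns the commanded pose from where the row before left it, along the tool's axes as they then stand; what a row does not reach is not made up. A row lasts 1/8 s, in which the tool goes at most 62.5 mm and 10.7 degrees, less where a joint would pass 70% of its speed; a pose out of reach is approached as far as the arm can. A call is refused whole if a number of a shift passes 1 or a number of a turn 10.7, either way. A call with a gripper value outside its range is refused whole. The fingers move at their own pace and stop on an object; the grip force is fixed at half the most. Time passes only in rows, so rows that do not move let the fingers close, or fill a call up. It gives the time, the measured TCP pose, the force and the opening at its end, in the units of the state.
- manip.state(): the state, without advancing time (a new reading comes with each control period).
- manip.grab_frame(name): name is "side" or "top"; returns the picture (480x640x3 uint8, red, green, blue); there is no depth.
- manip.camera_params(name): a dict with "fx", "fy", "cx", "cy" (pixels), "xyz" and "orientation" of the camera in the world. Camera axes: x right, y down, z forward; pixel columns grow to the right and rows downward; lengths in m; the calibration is good to about 2 mm. A picture is of the moment at which its call begins. camera_params takes no time and is no camera call.
- manip.job_done(): hands the job in, once; it reports no verdict.
The state is a dict: "time": time; "joint_pos": joint angles; "joint_vel": joint speeds; "joint_efforts": joint torques, N m; "tool_pos": TCP position; "tool_rot": TCP orientation; "contact_force": force on the tool from outside, world axes, zero at the start; "ft_torque": the same for the moment, N m; "gripper_width": opening from 0.0 (shut) to 1.0 (fully open).
Only numpy, scipy, OpenCV 4.12 (cv2) and the standard library are available. Lean on these libraries where they do the work, as an engineer would, in place of code of your own. Each camera call takes 0.05 s, during which the arm holds its last target. There are 200 camera calls.

## Working session

There is one attempt and no reset: what is moved stays moved. The work goes in short steps, Python scripts to look and compute and a tool call to move; the robot and the scene stay as the last step left them, time stands still between calls to the robot, and variables do not carry over. Pictures are saved under pics/ and viewed, about 8 in all and at most 12, crops included, and the job is handed in when it is done.

Besides the shell and the picture viewer there is one more tool, called after ">>>" in YAML: its name, and indented under it one key for each argument. drive_tool: Moves the arm, as the interface text tells. Its arguments: {"type":"object","properties":{"commands":{"type":"string"}},"required":["commands"]}

```bash
mkdir -p pics
python3 - <<'E'
from plant import manip
import cv2
s=manip.state();print(s)
for n in("side","top"):
    print(n,manip.camera_params(n)); cv2.imwrite(f"pics/{n}0.png",manip.grab_frame(n)[:,:,::-1])
E
```

```text
{'time': 0.0, 'joint_pos': array([-1.41096597e+00,  5.33616609e-02,  1.61427629e+00, -8.71307052e-06,
        1.47600716e+00, -1.19009658e-01]), 'joint_vel': array([ 4.82789174e-04, -5.75792151e-05,  1.66595599e-03, -4.25687551e-04,
       -1.44162813e-03, -7.40865075e-04]), 'joint_efforts': array([ 1.64353711e-03, -3.93687880e+01, -3.70171845e+01, -3.40362806e-05,
        7.16882569e-03,  4.11030783e-06]), 'tool_pos': array([ 0.17191865, -0.60024761,  0.23007063]), 'tool_rot': array([-1.02592319e-03,  9.90296184e-01,  1.38969113e-01, -2.52798154e-05]), 'contact_force': array([0.57770355, 0.60102805, 1.01999129]), 'ft_torque': array([-0.03279079,  0.01999112, -0.03074927]), 'gripper_width': 1.0016018413864622}
side {'fx': 543.6560377775617, 'fy': 543.6560377775617, 'cx': 321.37780315193544, 'cy': 242.2009362494832, 'xyz': array([0.33843939, 0.56494213, 1.1313068 ]), 'orientation': array([ 0.03971693, -0.16154027,  0.9559064 , -0.24201292])}
top {'fx': 522.0327735487949, 'fy': 522.0327735487949, 'cx': 322.27634868899986, 'cy': 238.75148748222455, 'xyz': array([0.46362656, 0.08589951, 1.23553486]), 'orientation': array([ 0.01752967, -0.70341955,  0.71038324, -0.01578929])}
```

View pics/side0.png

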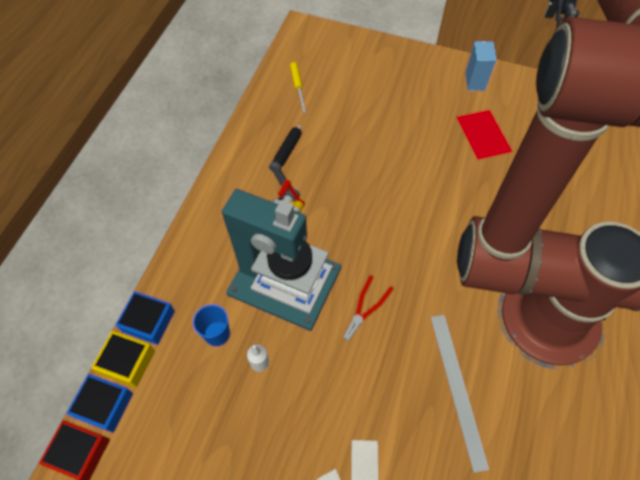

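View pics/top0.png

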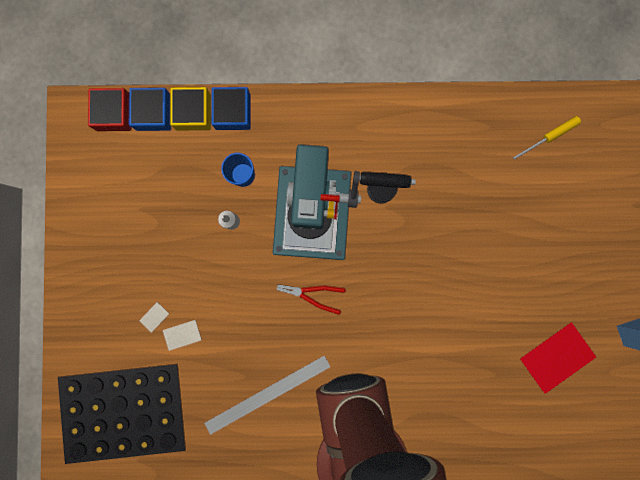

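Run:
```python
import cv2
t=cv2.imread("pics/top0.png")[130:280,260:420];s=cv2.imread("pics/side0.png")[115:335,215:350]
cv2.imwrite("pics/c_top.png",cv2.resize(t,None,fx=4,fy=4,interpolation=cv2.INTER_CUBIC))
cv2.imwrite("pics/c_side.png",cv2.resize(s,None,fx=2.7,fy=2.7,interpolation=cv2.INTER_CUBIC))
```

```text
(no output)
```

View pics/c_top.png

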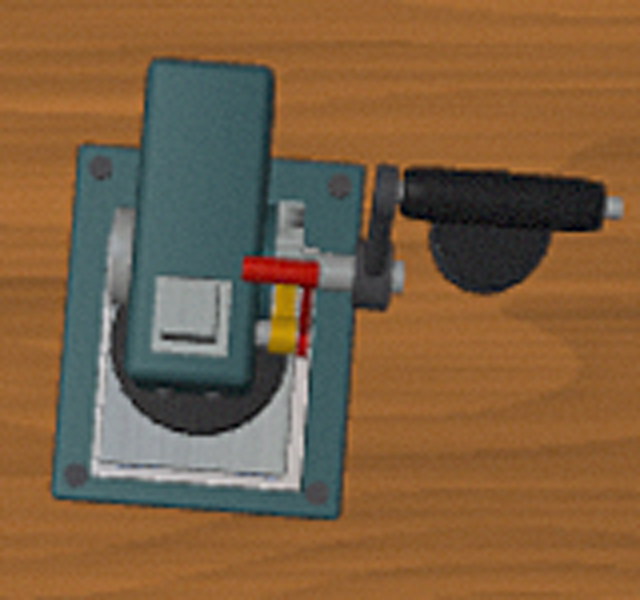

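View pics/c_side.png

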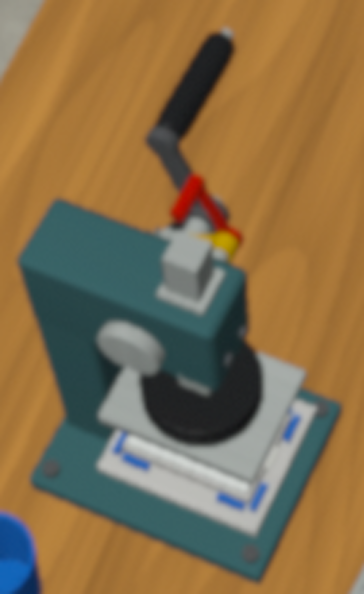

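```bash
cat > h.py <<'E'
import numpy as np
from scipy.spatial.transform import Rotation as R
from scipy.optimize import least_squares
from plant import manip
C={n:manip.camera_params(n) for n in("side","top")}
def rot(q): return R.from_quat(np.roll(q,-1))
def proj(n,p):
    c=C[n];v=rot(c["orientation"]).inv().apply(np.atleast_2d(p)-c["xyz"])
    return np.c_[c["fx"]*v[:,0]/v[:,2]+c["cx"],c["fy"]*v[:,1]/v[:,2]+c["cy"]]
def tri(a,b): # top px, side px
    return least_squares(lambda p:np.r_[proj("top",p)[0]-a,proj("side",p)[0]-b],[.6,0,.2])
T=lambda x,y:(x/4+260,y/4+130)
S=lambda x,y:(x/2.7+215,y/2.7+115)
def grip(q,y=-.135): return [.012-.08*np.sin(q-.45),y,.235+.08*np.cos(q-.45)]
def tab(l): return [-.024+.056*np.sin(.42-l),-.039,.275+.056*np.cos(.42-l)]
def world(P,p): return R.from_euler("z",P[2]).apply(p)+[P[0],P[1],0]
E
cat > fit.py <<'E'
from h import *
obs=[("top",(.105,.085,.022),T(80,146)),("top",(.105,-.085,.022),T(366,165)),("top",(-.105,-.085,.022),T(340,518)),("top",(-.105,.085,.022),T(53,497)),
("top",(.1,.03,.285),T(150,60)),("top",(.1,-.03,.285),T(273,68)),("top",(-.02,0,.335),T(190,306)),
("side",(-.105,.085,.022),S(262,572)),("side",(.105,.085,.022),S(36,480)),("side",(-.105,-.085,.022),S(340,404)),("side",(-.02,0,.335),S(190,250)),
("top",tab(0),T(281,270)),("side",tab(0),S(188,199))]
def f(P):
    r=[proj(n,world(P,p))[0]-u for n,p,u in obs]
    r+=[proj("top",world(P,grip(P[3])))[0]-T(503,198),proj("side",world(P,grip(P[3])))[0]-S(196,85)]
    return np.array(r)
s=least_squares(lambda P:f(P).ravel(),[.7,.1,0,0]);print(s.x);print(f(s.x).round(1).tolist())
P=s.x
print("grip",world(P,grip(P[3])),"tri",tri(T(503,198),S(196,85)).x)
print("tab",world(P,tab(0)),"tri",tri(T(281,270),S(188,199)).x)
print("axis",world(P,(.012,-.135,.235)))
E
python3 fit.py
```

```text
[ 0.58086253  0.11086976 -0.07527829  0.08582753]
[[-0.7, -0.3], [0.2, -0.3], [1.0, 1.0], [-0.3, 1.5], [-0.8, -0.7], [1.1, -0.6], [0.3, 0.8], [-0.1, 2.3], [-3.3, 0.1], [1.4, -1.1], [-0.8, -1.1], [0.7, 1.1], [0.0, -0.2], [0.3, 0.5], [-0.6, 0.9]]
grip [ 0.61108897 -0.02679336  0.30975351] tri [ 0.61045492 -0.02611043  0.31366997]
tab [0.57676733 0.07206786 0.32613298] tri [0.57762982 0.07298248 0.32641914]
axis [ 0.58267557 -0.0246504   0.235     ]
```

>>> drive_tool:
  commands: "0 0 0 -0.9 -10; 0 0 0 -0.9 -10; 0 0 0 -0.9 -10; 0 0 0 -0.9 -10; 0 0 0 -0.9 -10; 0 0 0 -0.9 -10; 0 0 0 -0.9 -9.7; 0 0 0 0 0"

```text
time: 1.1
tool_pos: [0.1721, -0.6014, 0.4228]
tool_rot: [0.002, 0.734, 0.679, -0.001]
contact_force: [0.3, 0.1, 0.1]
gripper_width: 0.003
```

>>> drive_tool:
  commands: "0 1 0.55 0 0; 0 1 0.55 0 0; 0 1 0.55 0 0; 0 1 0.55 0 0; 0 1 0.55 0 0; 0 1 0.55 0 0; 0 1 0.55 0 0; 0 1 0.55 0 0"

```text
time: 2.1
tool_pos: [0.322, -0.3702, 0.4179]
tool_rot: [-0.001, 0.734, 0.679, 0.0]
contact_force: [-1.1, 0.5, -0.3]
gripper_width: 0.003
```

>>> drive_tool:
  commands: "0 1 0.55 0 0; 0 1 0.55 0 0; 0 1 0.55 0 0; 0 1 0.55 0 0; 0 1 0.55 0 0; 0 1 0.55 0 0; 0 1 0.55 0 0; 0 1 0.55 0 0"

```text
time: 3.1
tool_pos: [0.4716, -0.1409, 0.4179]
tool_rot: [-0.001, 0.734, 0.679, -0.001]
contact_force: [0.2, -0.1, -0.4]
gripper_width: 0.0
```

>>> drive_tool:
  commands: "0 1 0.55 0 0; 0 1 0.55 0 0; 0 1 0.55 0 0; 0 1 0.55 0 0; 0 1 0.55 0 0; 0 1 0.55 0 0; 0 0 0.5 0 0; 0 0 0 0 0"

```text
time: 4.1
tool_pos: [0.5989, 0.0282, 0.4182]
tool_rot: [-0.001, 0.734, 0.679, -0.001]
contact_force: [-0.3, -0.8, 0.2]
gripper_width: -0.004
```

```bash
cat >> h.py <<'E'
P=np.array([.58086,.11087,-.07528])
def rep():
    s=manip.state();p=R.from_euler("z",-P[2]).apply(s["tool_pos"]-[P[0],P[1],0])
    Rm=R.from_euler("z",-P[2])*rot(s["tool_rot"])
    print("t",round(s["time"],2),"press mm",(p*1e3).round(1),"F press",R.from_euler("z",-P[2]).apply(s["contact_force"]).round(1),"w",round(s["gripper_width"]*85.4,1),"axes",Rm.as_matrix().round(3).tolist(),"j",s["joint_pos"].round(2))
E
python3 -c "from h import *;rep()"
```

```text
t 4.1 press mm [ 24.2 -81.1 418.2] F press [-0.2 -0.8  0.2] w -0.4 axes [[0.002, 1.0, -0.003], [1.0, -0.002, -0.001], [-0.001, -0.003, -1.0]] j [-0.08 -0.05  1.41 -0.    1.78  0.  ]
```

>>> drive_tool:
  commands: "0 0.7 0.2 0 0; 0 0.67 0.17 0 0; 0 0 0 -0 0; 0 0 0 0.8 0; 0 0 0 0.8 0; 0 0 0 0.8 0; 0 0 0 0.8 0; 0 0 0 0.4 0"

```text
time: 5.1
tool_pos: [0.6122, 0.0687, 0.3107]
tool_rot: [-0.001, 0.733, 0.68, -0.001]
contact_force: [-0.6, -0.4, -0.8]
gripper_width: 0.002
```

>>> drive_tool:
  commands: "0 0 -0.1 0 0; 0 0 -0.2 0 0; 0 0 -0.2 0 0; 0 0 -0.2 0 0; 0 0 -0.2 0 0; 0 0 -0.1 0 0; 0 0 -0.1 0 0; 0 0 0 0 0"

```text
time: 6.1
tool_pos: [0.5799, 0.0714, 0.3125]
tool_rot: [0.0, 0.733, 0.68, 0.0]
contact_force: [4.0, 0.0, 2.4]
gripper_width: -0.0
```

```bash
python3 -c "
from h import *;rep()
import cv2
a=manip.grab_frame('top')[130:280,260:420];b=manip.grab_frame('side')[115:265,215:375]
cv2.imwrite('pics/l1.png',cv2.resize(np.vstack([a,b]),None,fx=2,fy=2,interpolation=2)[:,:,::-1])"
```

```text
t 6.1 press mm [  2.  -39.4 312.5] F press [4.  0.3 2.4] w -0.0 axes [[0.0, 1.0, 0.0], [1.0, -0.0, 0.0], [0.0, 0.0, -1.0]] j [-0.   -0.08  1.61 -0.    1.61  0.07]
```

View pics/l1.png

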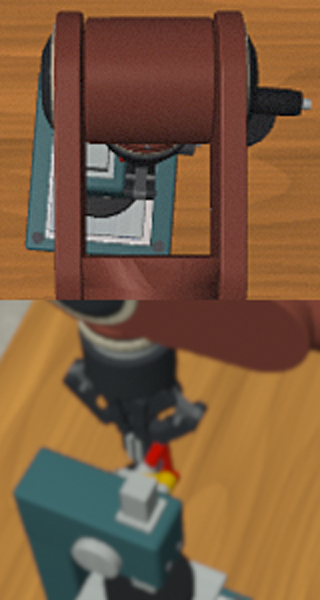

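The finger stands on the tab's +x side (side view, tab at about (155,460)), pushing with 4 N as expected. I'll keep pushing.

>>> drive_tool:
  commands: "0 0 -0.15 0 0; 0 0 -0.15 0 0; 0 0 -0.15 0 0; 0 0 -0.15 0 0; 0 0 -0.1 0 0; 0 0 -0.1 0 0; 0 0 0 0 0; 0 0 0 0 0"

```text
time: 7.2
tool_pos: [0.5554, 0.0731, 0.3117]
tool_rot: [-0.001, 0.733, 0.68, -0.001]
contact_force: [1.7, 0.1, -1.0]
gripper_width: 0.001
```

```bash
python3 -c "
from h import *;rep()
import cv2
b=manip.grab_frame('side')[115:265,215:375]
cv2.imwrite('pics/l2.png',cv2.resize(b,None,fx=4,fy=4,interpolation=2)[:,:,::-1])"
```

```text
t 7.2 press mm [-22.6 -39.6 311.7] F press [ 1.6  0.3 -1. ] w 0.1 axes [[0.0, 1.0, -0.002], [1.0, -0.0, -0.0], [-0.0, -0.002, -1.0]] j [-0.   -0.14  1.66 -0.    1.62  0.07]
```

View pics/l2.png

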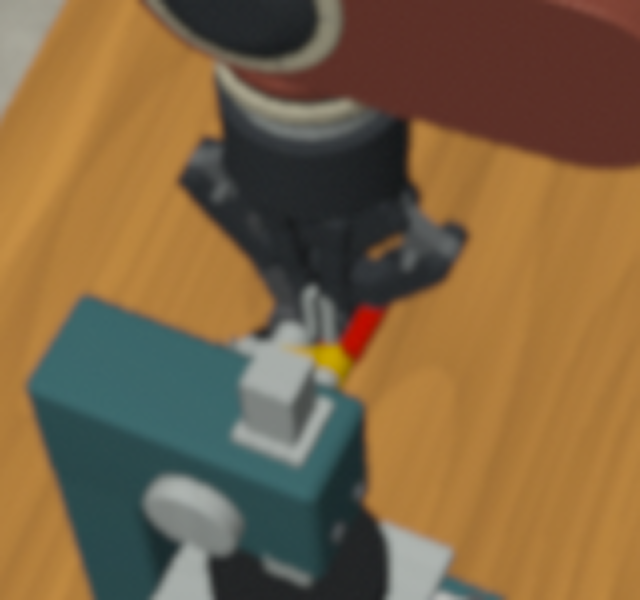

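```bash
python3 -c "
from h import *
for l in (0,.4,.6,.7,.8,.9): print(l,((proj('side',world(P,tab(l)))[0]-[215,115])*4).round(),np.round(tab(l),4))"
```

```text
0 [279. 294.] [-0.0012 -0.039   0.3261]
0.4 [323. 304.] [-0.0229 -0.039   0.331 ]
0.6 [346. 314.] [-0.034  -0.039   0.3301]
0.7 [357. 319.] [-0.0395 -0.039   0.3288]
0.8 [368. 326.] [-0.0448 -0.039   0.327 ]
0.9 [379. 332.] [-0.0499 -0.039   0.3247]
```

>>> drive_tool:
  commands: "0 0 -0.07 0 0; 0 0 -0.07 0 0; 0 0 -0.06 0 0; 0 0 0 0 0; 0 0 0 0 0; 0 0 0 0 0; 0 0 0 0 0; 0 0 0 0 0"

```text
time: 8.25
tool_pos: [0.5543, 0.0733, 0.3123]
tool_rot: [0.004, 0.734, 0.68, 0.004]
contact_force: [20.6, -0.1, -9.1]
gripper_width: -0.002
```

>>> drive_tool:
  commands: "0 0 0.4 0 0; 0 0 0.4 -0.3 0; 0 0 0 -0.9 0; 0 0 0 -0.9 0; 0 0 0 -0.9 0; 50 -0.8 0.4 -0.6 0; 60 -0.8 0.4 0 0; 60 -0.8 0.4 0 0"

```text
time: 9.25
tool_pos: [0.6043, -0.0033, 0.4212]
tool_rot: [-0.0, 0.733, 0.68, -0.0]
contact_force: [0.1, 0.0, -0.4]
gripper_width: 0.638
```

>>> drive_tool:
  commands: "60 -0.9 0.28 0 0; 60 0 0 0 0; 60 0 0 0 0; 60 0 0 0 0; 60 0 0 0 0; 60 0 0 0 0; 60 0 0 0 0; 60 0 0 0 0"

```text
time: 10.25
tool_pos: [0.6108, -0.0302, 0.4203]
tool_rot: [-0.0, 0.733, 0.68, -0.0]
contact_force: [0.6, 0.4, 0.4]
gripper_width: 0.701
```

```bash
python3 -c "
from h import *;rep()
import cv2
a=manip.grab_frame('top')[130:280,260:420];b=manip.grab_frame('side')[115:265,215:375]
cv2.imwrite('pics/g1.png',cv2.resize(np.hstack([a,b]),None,fx=2.5,fy=2.5,interpolation=2)[:,:,::-1])"
```

```text
t 10.25 press mm [  40.4 -138.4  420.3] F press [0.5 0.5 0.4] w 59.9 axes [[0.0, 1.0, -0.0], [1.0, -0.0, 0.0], [0.0, -0.0, -1.0]] j [-0.17 -0.02  1.38  0.    1.78 -0.1 ]
```

View pics/g1.png

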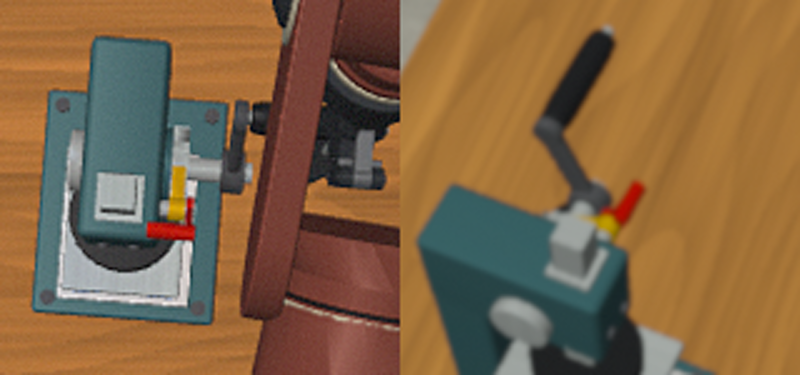

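Lever is thrown over (tab at about (632,200) in the right half) and the crank hasn't moved. Next I descend onto the grip.

>>> drive_tool:
  commands: "60 0 0 0.8 0; 60 0 0 0.8 0; 60 0 0 0.8 0; 60 0 0 0.8 0; 60 0 0 0.6 0; 60 0 0 0.4 0; 60 0 0 0.1 0; 60 0 0 0 0"

```text
time: 11.35
tool_pos: [0.611, -0.0303, 0.2919]
tool_rot: [0.0, 0.733, 0.68, 0.0]
contact_force: [-0.3, -0.3, -0.1]
gripper_width: 0.702
```

>>> drive_tool:
  commands: "45 0 0 0 0; 38 0 0 0 0; 32 0 0 0 0; 28 0 0 0 0; 26 0 0 0 0; 24 0 0 0 0; 22 0 0 0 0; 20 0 0 0 0"

```text
time: 12.35
tool_pos: [0.6123, -0.0305, 0.2922]
tool_rot: [0.002, 0.733, 0.68, 0.002]
contact_force: [6.8, -0.1, 0.1]
gripper_width: 0.269
```

```bash
python3 -c "
from h import *;rep()"
```

```text
t 12.35 press mm [  42.  -138.6  292.2] F press [6.8 0.4 0.1] w 23.0 axes [[0.001, 1.0, 0.005], [1.0, -0.001, -0.0], [-0.0, 0.005, -1.0]] j [-0.17 -0.01  1.57  0.    1.57 -0.1 ]
```

>>> drive_tool:
  commands: "10 0 0 0 0; 10 0 0.12 0.04 0; 10 0 0.12 0.05 0; 10 0 0.12 0.05 0; 10 0 0.12 0.06 0; 10 0 0.11 0.06 0; 10 0 0.11 0.06 0; 10 0 0 0 0"

```text
time: 13.35
tool_pos: [0.6307, -0.0319, 0.2823]
tool_rot: [-0.001, 0.733, 0.68, -0.001]
contact_force: [-4.9, 0.2, 5.6]
gripper_width: 0.27
```

```bash
python3 -c "
from h import *;rep()
import cv2
a=manip.grab_frame('top')[130:280,260:420];b=manip.grab_frame('side')[115:265,215:375]
cv2.imwrite('pics/r1.png',cv2.resize(np.hstack([a,b]),None,fx=2.5,fy=2.5,interpolation=2)[:,:,::-1])"
```

```text
t 13.35 press mm [  60.4 -138.6  282.3] F press [-4.9 -0.1  5.6] w 23.0 axes [[0.0, 1.0, -0.004], [1.0, -0.0, -0.0], [-0.0, -0.004, -1.0]] j [-0.17  0.05  1.54 -0.    1.56 -0.09]
```

View pics/r1.png

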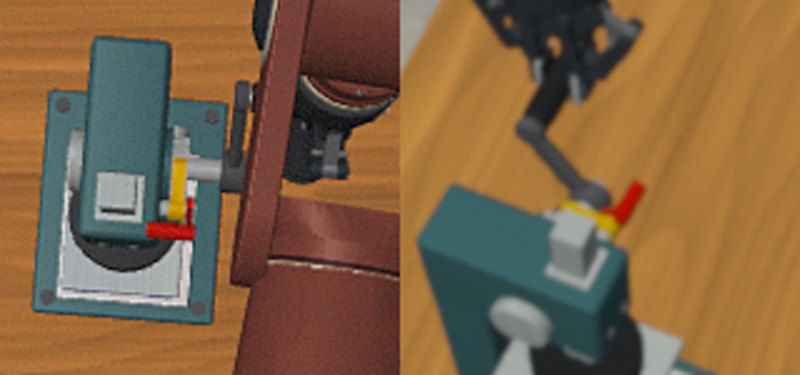

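Run:
```python
from h import *
import cv2
s=manip.grab_frame("side")[230:325,230:350]
cv2.imwrite("pics/gap.png",cv2.resize(s,None,fx=6,fy=6,interpolation=cv2.INTER_CUBIC)[:,:,::-1])
for nm,c,zs in(("plate FL",(-.085,.05),(.06,.08,.1,.12)),("plate BL",(.045,.05),(.06,.08,.1,.12)),("plate FR",(-.085,-.05),(.06,.08,.1,.12)),("nest FL",(-.09,.06),(.03,.05,.07)),("nest FR",(-.09,-.06),(.03,.05,.07)),("mod FL",(-.076,.041),(.04,.06,.08)),("mod BL",(.036,.041),(.04,.06,.08))):
    print(nm,[(z,((proj("side",world(P,(*c,z)))[0]-[230,230])*6).round().tolist()) for z in zs])
```

```text
plate FL [(0.06, [479.0, 449.0]), (0.08, [478.0, 428.0]), (0.1, [477.0, 406.0]), (0.12, [476.0, 383.0])]
plate BL [(0.06, [148.0, 314.0]), (0.08, [142.0, 291.0]), (0.1, [136.0, 267.0]), (0.12, [129.0, 243.0])]
plate FR [(0.06, [591.0, 215.0]), (0.08, [591.0, 190.0]), (0.1, [592.0, 165.0]), (0.12, [593.0, 139.0])]
nest FL [(0.03, [482.0, 510.0]), (0.05, [481.0, 490.0]), (0.07, [480.0, 469.0])]
nest FR [(0.03, [612.0, 232.0]), (0.05, [613.0, 209.0]), (0.07, [614.0, 185.0])]
mod FL [(0.04, [467.0, 439.0]), (0.06, [466.0, 418.0]), (0.08, [465.0, 396.0])]
mod BL [(0.04, [187.0, 325.0]), (0.06, [182.0, 303.0]), (0.08, [176.0, 279.0])]
```

View pics/gap.png

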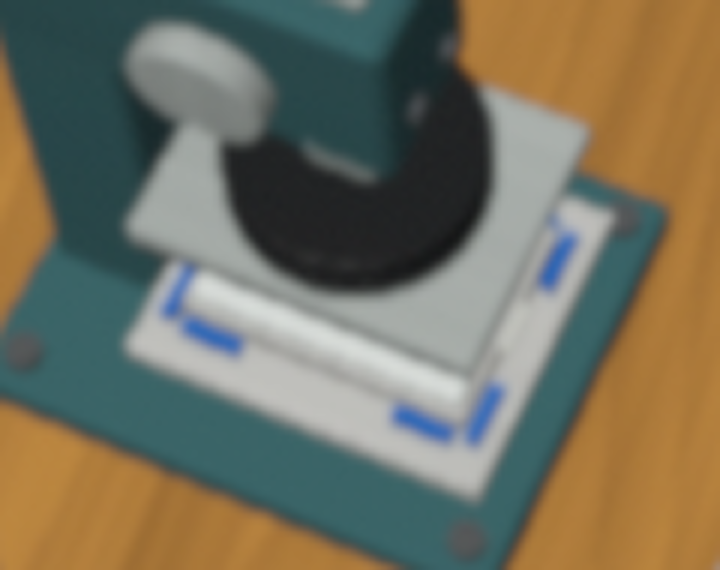

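```bash
cat >> h.py <<'E'
def rows(a0,da,n):
    """rounded shifts (tool y, tool z) along the grip's circle, n calls of 8 rows"""
    a=a0+da*np.arange(8*n+1)
    p=np.c_[-80*np.sin(a),-80*np.cos(a)]/30
    d=np.diff(np.round(p-p[0],2),axis=0)
    for k in range(n): print(f"a->{a[8*k+8]:.3f}:","; ".join(f"10 0 {y:.2f} {z:.2f} 0" for y,z in d[8*k:8*k+8]))
def ten():
    rep();s=manip.state();p=R.from_euler("z",-P[2]).apply(s["tool_pos"]-[P[0],P[1],0])*1e3
    F=R.from_euler("z",-P[2]).apply(s["contact_force"]);a=np.arctan2(12-p[0],p[2]-218.3)
    print("a",a.round(3),"r",np.hypot(p[0]-12,p[2]-218.3).round(1),"Ft(lowering)",(-np.cos(a)*F[0]-np.sin(a)*F[2]).round(1),"Fr",(-np.sin(a)*F[0]+np.cos(a)*F[2]).round(1))
E
python3 -c "
from h import *
ten();rows(-.657,.04,3)"
```

```text
t 13.5 press mm [  60.3 -138.6  282.4] F press [-4.7 -0.5  5.7] w 23.2 axes [[0.0, 1.0, -0.003], [1.0, -0.0, -0.0], [-0.0, -0.003, -1.0]] j [-0.17  0.04  1.54 -0.    1.56 -0.09]
a -0.646 r 80.3 Ft(lowering) 7.2 Fr 1.7
a->-0.337: 10 0 -0.09 -0.06 0; 10 0 -0.08 -0.06 0; 10 0 -0.09 -0.06 0; 10 0 -0.10 -0.05 0; 10 0 -0.09 -0.05 0; 10 0 -0.10 -0.05 0; 10 0 -0.10 -0.04 0; 10 0 -0.10 -0.04 0
a->-0.017: 10 0 -0.10 -0.03 0; 10 0 -0.10 -0.03 0; 10 0 -0.10 -0.02 0; 10 0 -0.11 -0.02 0; 10 0 -0.10 -0.02 0; 10 0 -0.11 -0.01 0; 10 0 -0.11 -0.01 0; 10 0 -0.10 0.00 0
a->0.303: 10 0 -0.11 0.00 0; 10 0 -0.11 0.00 0; 10 0 -0.10 0.01 0; 10 0 -0.11 0.01 0; 10 0 -0.10 0.02 0; 10 0 -0.11 0.02 0; 10 0 -0.10 0.03 0; 10 0 -0.10 0.03 0
```

>>> drive_tool:
  commands: "10 0 -0.09 -0.06 0; 10 0 -0.08 -0.06 0; 10 0 -0.09 -0.06 0; 10 0 -0.10 -0.05 0; 10 0 -0.09 -0.05 0; 10 0 -0.10 -0.05 0; 10 0 -0.10 -0.04 0; 10 0 -0.10 -0.04 0"

```text
time: 14.5
tool_pos: [0.6073, -0.0299, 0.2939]
tool_rot: [-0.002, 0.733, 0.68, -0.002]
contact_force: [-7.1, 1.0, 3.5]
gripper_width: 0.275
```

```bash
python3 -c "
from h import *
ten()"
```

```text
t 14.5 press mm [  36.9 -138.4  293.9] F press [-7.1  0.4  3.5] w 23.4 axes [[0.0, 1.0, -0.006], [1.0, -0.0, -0.0], [-0.0, -0.006, -1.0]] j [-0.17 -0.01  1.58 -0.    1.58 -0.1 ]
a -0.319 r 79.6 Ft(lowering) 7.9 Fr 1.1
```

>>> drive_tool:
  commands: "10 0 -0.10 -0.03 0; 10 0 -0.10 -0.03 0; 10 0 -0.10 -0.02 0; 10 0 -0.11 -0.02 0; 10 0 -0.10 -0.02 0; 10 0 -0.11 -0.01 0; 10 0 -0.11 -0.01 0; 10 0 -0.10 0.00 0"

```text
time: 15.5
tool_pos: [0.5819, -0.0278, 0.2972]
tool_rot: [-0.003, 0.733, 0.68, -0.003]
contact_force: [-7.8, 0.7, 3.3]
gripper_width: 0.271
```

>>> drive_tool:
  commands: "10 0 -0.11 0.00 0; 10 0 -0.11 0.00 0; 10 0 -0.10 0.01 0; 10 0 -0.11 0.01 0; 10 0 -0.10 0.02 0; 10 0 -0.11 0.02 0; 10 0 -0.10 0.03 0; 10 0 -0.10 0.03 0"

```text
time: 16.5
tool_pos: [0.5561, -0.0256, 0.2923]
tool_rot: [-0.004, 0.733, 0.68, -0.003]
contact_force: [-8.6, 2.2, -1.5]
gripper_width: 0.27
```

```bash
python3 -c "
from h import *
ten();rows(.303,.0125,6)
import cv2
s=manip.grab_frame('side')[230:325,230:350]
cv2.imwrite('pics/gap2.png',cv2.resize(s,None,fx=6,fy=6,interpolation=cv2.INTER_CUBIC)[:,:,::-1])"
```

```text
t 16.5 press mm [ -14.4 -138.   292.3] F press [-8.7  1.6 -1.5] w 23.1 axes [[-0.0, 1.0, -0.011], [1.0, 0.0, 0.001], [0.001, -0.011, -1.0]] j [-0.18 -0.13  1.69 -0.    1.59 -0.1 ]
a 0.343 r 78.5 Ft(lowering) 8.7 Fr 1.6
a->0.403: 10 0 -0.03 0.01 0; 10 0 -0.03 0.01 0; 10 0 -0.03 0.01 0; 10 0 -0.04 0.01 0; 10 0 -0.03 0.01 0; 10 0 -0.03 0.02 0; 10 0 -0.03 0.01 0; 10 0 -0.03 0.01 0
a->0.503: 10 0 -0.03 0.02 0; 10 0 -0.03 0.01 0; 10 0 -0.03 0.01 0; 10 0 -0.03 0.02 0; 10 0 -0.03 0.01 0; 10 0 -0.03 0.02 0; 10 0 -0.03 0.01 0; 10 0 -0.03 0.02 0
a->0.603: 10 0 -0.03 0.02 0; 10 0 -0.03 0.01 0; 10 0 -0.03 0.02 0; 10 0 -0.02 0.02 0; 10 0 -0.03 0.01 0; 10 0 -0.03 0.02 0; 10 0 -0.03 0.02 0; 10 0 -0.03 0.02 0
a->0.703: 10 0 -0.02 0.02 0; 10 0 -0.03 0.02 0; 10 0 -0.03 0.02 0; 10 0 -0.02 0.02 0; 10 0 -0.03 0.02 0; 10 0 -0.03 0.02 0; 10 0 -0.02 0.02 0; 10 0 -0.03 0.02 0
a->0.803: 10 0 -0.02 0.02 0; 10 0 -0.03 0.02 0; 10 0 -0.02 0.03 0; 10 0 -0.03 0.02 0; 10 0 -0.02 0.02 0; 10 0 -0.03 0.03 0; 10 0 -0.02 0.02 0; 10 0 -0.02 0.02 0
a->0.903: 10 0 -0.03 0.03 0; 10 0 -0.02 0.02 0; 10 0 -0.02 0.03 0; 10 0 -0.02 0.02 0; 10 0 -0.02 0.03 0; 10 0 -0.03 0.02 0; 10 0 -0.02 0.03 0; 10 0 -0.02 0.02 0
```

View pics/gap2.png

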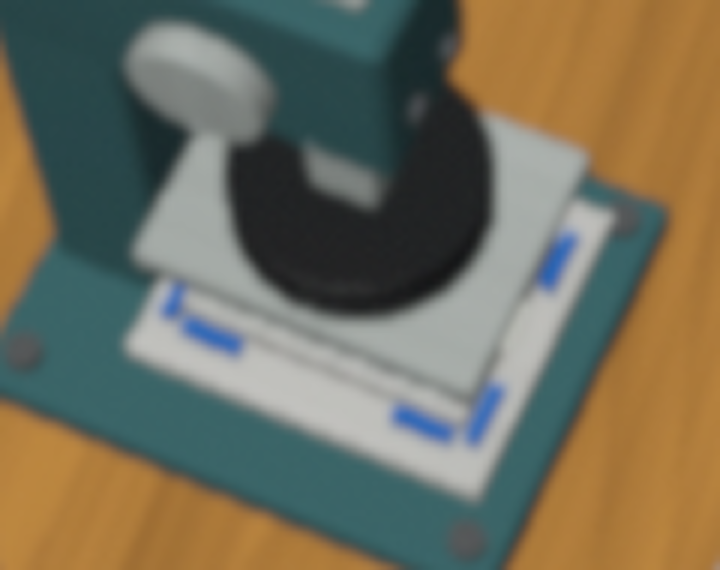

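>>> drive_tool:
  commands: "10 0 -0.03 0.01 0; 10 0 -0.03 0.01 0; 10 0 -0.03 0.01 0; 10 0 -0.04 0.01 0; 10 0 -0.03 0.01 0; 10 0 -0.03 0.02 0; 10 0 -0.03 0.01 0; 10 0 -0.03 0.01 0"

```text
time: 17.55
tool_pos: [0.5485, -0.025, 0.2889]
tool_rot: [-0.005, 0.733, 0.68, -0.004]
contact_force: [-8.1, 1.2, -2.4]
gripper_width: 0.27
```

>>> drive_tool:
  commands: "10 0 -0.03 0.02 0; 10 0 -0.03 0.01 0; 10 0 -0.03 0.01 0; 10 0 -0.03 0.02 0; 10 0 -0.03 0.01 0; 10 0 -0.03 0.02 0; 10 0 -0.03 0.01 0; 10 0 -0.03 0.02 0"

```text
time: 18.55
tool_pos: [0.5412, -0.0244, 0.2848]
tool_rot: [-0.005, 0.733, 0.68, -0.004]
contact_force: [-7.6, 1.8, -3.7]
gripper_width: 0.274
```

>>> drive_tool:
  commands: "10 0 -0.03 0.02 0; 10 0 -0.03 0.01 0; 10 0 -0.03 0.02 0; 10 0 -0.02 0.02 0; 10 0 -0.03 0.01 0; 10 0 -0.03 0.02 0; 10 0 -0.03 0.02 0; 10 0 -0.03 0.02 0"

```text
time: 19.55
tool_pos: [0.5343, -0.0238, 0.2799]
tool_rot: [-0.005, 0.733, 0.68, -0.004]
contact_force: [-6.0, 1.4, -5.5]
gripper_width: 0.271
```

>>> drive_tool:
  commands: "10 0 -0.02 0.02 0; 10 0 -0.03 0.02 0; 10 0 -0.03 0.02 0; 10 0 -0.02 0.02 0; 10 0 -0.03 0.02 0; 10 0 -0.03 0.02 0; 10 0 -0.02 0.02 0; 10 0 -0.03 0.02 0"

```text
time: 20.55
tool_pos: [0.5297, -0.0234, 0.2761]
tool_rot: [-0.003, 0.733, 0.68, -0.002]
contact_force: [-2.6, 3.5, -9.8]
gripper_width: 0.273
```

```bash
python3 -c "
from h import *
ten()"
```

```text
t 20.55 press mm [ -40.9 -137.7  276.1] F press [-2.9  3.3 -9.8] w 23.3 axes [[-0.0, 1.0, -0.007], [1.0, 0.0, 0.002], [0.002, -0.007, -1.0]] j [-0.19 -0.19  1.77  0.    1.57 -0.11]
a 0.741 r 78.4 Ft(lowering) 8.8 Fr -5.3
```

>>> drive_tool:
  commands: "10 0 0.01 0.01 0; 10 0 0.01 0.01 0; 10 0 0.01 0.02 0; 10 0 0 0 0; 10 0 0 0 0; 10 0 0 0 0; 10 0 0 0 0; 10 0 0 0 0"

```text
time: 21.55
tool_pos: [0.5319, -0.0237, 0.2778]
tool_rot: [-0.001, 0.733, 0.68, -0.0]
contact_force: [-4.9, 4.5, -8.7]
gripper_width: 0.27
```

```bash
python3 -c "
from h import *
ten()
import cv2
s=manip.grab_frame('side')[230:325,230:350]
cv2.imwrite('pics/gap3.png',cv2.resize(s,None,fx=6,fy=6,interpolation=cv2.INTER_CUBIC)[:,:,::-1])"
```

```text
t 21.55 press mm [ -38.7 -137.8  277.8] F press [-5.2  4.2 -8.7] w 23.1 axes [[-0.0, 1.0, -0.002], [1.0, 0.0, 0.001], [0.001, -0.002, -1.0]] j [-0.18 -0.19  1.77  0.    1.57 -0.11]
a 0.706 r 78.2 Ft(lowering) 9.6 Fr -3.2
```

View pics/gap3.png

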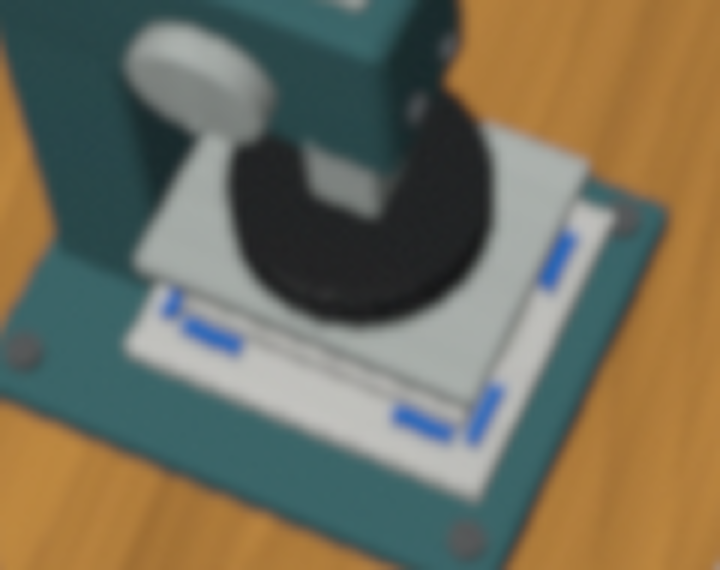

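```bash
sed -i 's/\[-80\*np.sin(a),-80\*np.cos(a)\]/[-78.4*np.sin(a),-78.4*np.cos(a)]/' h.py; python3 -c "
from h import *
rows(.704,.00875,8)"
```

```text
a->0.774: 10 0 -0.02 0.01 0; 10 0 -0.01 0.02 0; 10 0 -0.02 0.02 0; 10 0 -0.02 0.01 0; 10 0 -0.02 0.02 0; 10 0 -0.01 0.01 0; 10 0 -0.02 0.02 0; 10 0 -0.02 0.01 0
a->0.844: 10 0 -0.01 0.02 0; 10 0 -0.02 0.02 0; 10 0 -0.01 0.01 0; 10 0 -0.02 0.02 0; 10 0 -0.02 0.01 0; 10 0 -0.01 0.02 0; 10 0 -0.02 0.02 0; 10 0 -0.01 0.02 0
a->0.914: 10 0 -0.02 0.01 0; 10 0 -0.01 0.02 0; 10 0 -0.02 0.02 0; 10 0 -0.01 0.01 0; 10 0 -0.02 0.02 0; 10 0 -0.01 0.02 0; 10 0 -0.01 0.02 0; 10 0 -0.02 0.02 0
a->0.984: 10 0 -0.01 0.01 0; 10 0 -0.02 0.02 0; 10 0 -0.01 0.02 0; 10 0 -0.01 0.02 0; 10 0 -0.02 0.02 0; 10 0 -0.01 0.02 0; 10 0 -0.01 0.02 0; 10 0 -0.01 0.02 0
a->1.054: 10 0 -0.02 0.01 0; 10 0 -0.01 0.02 0; 10 0 -0.01 0.02 0; 10 0 -0.01 0.02 0; 10 0 -0.02 0.02 0; 10 0 -0.01 0.02 0; 10 0 -0.01 0.02 0; 10 0 -0.01 0.02 0
a->1.124: 10 0 -0.01 0.02 0; 10 0 -0.01 0.02 0; 10 0 -0.01 0.02 0; 10 0 -0.01 0.02 0; 10 0 -0.01 0.02 0; 10 0 -0.02 0.02 0; 10 0 -0.01 0.02 0; 10 0 -0.01 0.02 0
a->1.194: 10 0 -0.01 0.02 0; 10 0 0.00 0.02 0; 10 0 -0.01 0.03 0; 10 0 -0.01 0.02 0; 10 0 -0.01 0.02 0; 10 0 -0.01 0.02 0; 10 0 -0.01 0.02 0; 10 0 -0.01 0.02 0
a->1.264: 10 0 -0.01 0.02 0; 10 0 0.00 0.02 0; 10 0 -0.01 0.02 0; 10 0 -0.01 0.03 0; 10 0 -0.01 0.02 0; 10 0 -0.01 0.02 0; 10 0 0.00 0.02 0; 10 0 -0.01 0.02 0
```

>>> drive_tool:
  commands: "10 0 -0.02 0.01 0; 10 0 -0.01 0.02 0; 10 0 -0.02 0.02 0; 10 0 -0.02 0.01 0; 10 0 -0.02 0.02 0; 10 0 -0.01 0.01 0; 10 0 -0.02 0.02 0; 10 0 -0.02 0.01 0"

```text
time: 22.6
tool_pos: [0.528, -0.0233, 0.2743]
tool_rot: [-0.001, 0.733, 0.68, 0.0]
contact_force: [-3.7, 4.9, -8.5]
gripper_width: 0.27
```

```bash
cat >> h.py <<'E'
def plate(save):
    """plate height drop since pics/gap.png (mm), by matching the plate's front-left corner, plus force report"""
    import cv2
    ten();f=manip.grab_frame("side")[:,:,::-1];cv2.imwrite(save,f)
    a=cv2.imread("pics/gap.png",0);b=cv2.resize(f[230:325,230:350],None,fx=6,fy=6,interpolation=cv2.INTER_CUBIC);b=cv2.cvtColor(b,cv2.COLOR_BGR2GRAY)
    for nm,(x0,x1,y0,y1) in {"weight":(240,500,180,300),"right":(505,600,90,160),"left":(115,210,185,245)}.items():
        m=cv2.matchTemplate(b[:,x0-20:x1+20],a[y0:y1,x0:x1],cv2.TM_CCOEFF_NORMED);_,v,_,(u,w)=cv2.minMaxLoc(m);print(nm,"dx",u-20,"dy",w-y0,round(v,2),end="; ")
    print()
E
python3 -c "
from h import *
plate('pics/s1.png')"
```

```text
t 22.6 press mm [ -42.6 -137.8  274.3] F press [-4.1  4.6 -8.5] w 23.0 axes [[-0.0, 1.0, -0.001], [1.0, 0.0, 0.002], [0.002, -0.001, -1.0]] j [-0.19 -0.2   1.78  0.    1.56 -0.11]
a 0.773 r 78.2 Ft(lowering) 8.9 Fr -3.3
weight dx 3 dy 34 1.0; right dx -1 dy 35 0.98; left dx 8 dy 35 1.0;
```

>>> drive_tool:
  commands: "10 0 -0.01 0.02 0; 10 0 -0.02 0.02 0; 10 0 -0.01 0.01 0; 10 0 -0.02 0.02 0; 10 0 -0.02 0.01 0; 10 0 -0.01 0.02 0; 10 0 -0.02 0.02 0; 10 0 -0.01 0.02 0"

```text
time: 23.65
tool_pos: [0.5243, -0.023, 0.2702]
tool_rot: [-0.001, 0.733, 0.68, 0.0]
contact_force: [-4.5, 4.6, -7.5]
gripper_width: 0.272
```

```bash
python3 -c "
from h import *
plate('pics/s2.png')"
```

```text
t 23.65 press mm [ -46.3 -137.8  270.2] F press [-4.8  4.2 -7.5] w 23.2 axes [[-0.0, 1.0, -0.001], [1.0, 0.0, 0.002], [0.002, -0.001, -1.0]] j [-0.19 -0.21  1.8   0.    1.56 -0.11]
a 0.843 r 78.1 Ft(lowering) 8.8 Fr -1.4
weight dx 3 dy 35 0.99; right dx -1 dy 37 0.98; left dx 9 dy 37 1.0;
```

>>> drive_tool:
  commands: "10 0 -0.02 0.01 0; 10 0 -0.01 0.02 0; 10 0 -0.02 0.02 0; 10 0 -0.01 0.01 0; 10 0 -0.02 0.02 0; 10 0 -0.01 0.02 0; 10 0 -0.01 0.02 0; 10 0 -0.02 0.02 0"

```text
time: 24.7
tool_pos: [0.5209, -0.0227, 0.266]
tool_rot: [-0.001, 0.733, 0.68, 0.0]
contact_force: [-2.8, 4.3, -7.6]
gripper_width: 0.268
```

```bash
python3 -c "
from h import *
plate('pics/s3.png')"
```

```text
t 24.7 press mm [ -49.8 -137.7  266. ] F press [-3.1  4.1 -7.6] w 22.9 axes [[-0.0, 1.0, -0.001], [1.0, 0.0, 0.002], [0.002, -0.001, -1.0]] j [-0.19 -0.22  1.81  0.    1.55 -0.11]
a 0.913 r 78.0 Ft(lowering) 7.9 Fr -2.2
weight dx 3 dy 37 0.99; right dx -1 dy 39 0.98; left dx 9 dy 38 1.0;
```

>>> drive_tool:
  commands: "10 0 -0.01 0.01 0; 10 0 -0.02 0.02 0; 10 0 -0.01 0.02 0; 10 0 -0.01 0.02 0; 10 0 -0.02 0.02 0; 10 0 -0.01 0.02 0; 10 0 -0.01 0.02 0; 10 0 -0.01 0.02 0"

```text
time: 25.75
tool_pos: [0.5178, -0.0225, 0.2616]
tool_rot: [-0.001, 0.733, 0.68, 0.0]
contact_force: [-4.1, 4.2, -7.4]
gripper_width: 0.271
```

```bash
python3 -c "
from h import *
plate('pics/s4.png')"
```

```text
t 25.75 press mm [ -52.9 -137.7  261.6] F press [-4.4  3.9 -7.4] w 23.2 axes [[-0.0, 1.0, -0.001], [1.0, 0.0, 0.002], [0.002, -0.001, -1.0]] j [-0.19 -0.22  1.82  0.    1.54 -0.11]
a 0.983 r 78.0 Ft(lowering) 8.6 Fr -0.4
weight dx 3 dy 38 0.99; right dx -1 dy 41 0.98; left dx 9 dy 40 1.0;
```

>>> drive_tool:
  commands: "10 0 -0.02 0.01 0; 10 0 -0.01 0.02 0; 10 0 -0.01 0.02 0; 10 0 -0.01 0.02 0; 10 0 -0.02 0.02 0; 10 0 -0.01 0.02 0; 10 0 -0.01 0.02 0; 10 0 -0.01 0.02 0"

```text
time: 26.8
tool_pos: [0.515, -0.0222, 0.257]
tool_rot: [-0.001, 0.733, 0.68, 0.0]
contact_force: [-3.0, 5.2, -8.5]
gripper_width: 0.27
```

```bash
python3 -c "
from h import *
plate('pics/s5.png')"
```

```text
t 26.8 press mm [ -55.7 -137.7  257. ] F press [-3.4  5.  -8.5] w 23.1 axes [[-0.0, 1.0, -0.001], [1.0, 0.0, 0.002], [0.002, -0.001, -1.0]] j [-0.19 -0.23  1.83  0.    1.54 -0.11]
a 1.051 r 78.0 Ft(lowering) 9.1 Fr -1.3
weight dx 4 dy 40 0.99; right dx -2 dy 42 0.98; left dx 11 dy 41 1.0;
```

>>> drive_tool:
  commands: "10 0 -0.01 0.02 0; 10 0 -0.01 0.02 0; 10 0 -0.01 0.02 0; 10 0 -0.01 0.02 0; 10 0 -0.01 0.02 0; 10 0 -0.02 0.02 0; 10 0 -0.01 0.02 0; 10 0 -0.01 0.02 0"

```text
time: 27.85
tool_pos: [0.5124, -0.022, 0.2522]
tool_rot: [-0.001, 0.733, 0.68, 0.001]
contact_force: [-1.8, 4.8, -8.6]
gripper_width: 0.269
```

```bash
python3 -c "
from h import *
plate('pics/s6.png')"
```

```text
t 27.85 press mm [ -58.2 -137.7  252.2] F press [-2.1  4.7 -8.6] w 22.9 axes [[-0.0, 1.0, 0.0], [1.0, 0.0, 0.002], [0.002, 0.0, -1.0]] j [-0.19 -0.23  1.84  0.    1.53 -0.11]
a 1.121 r 78.0 Ft(lowering) 8.6 Fr -1.8
weight dx 4 dy 41 0.99; right dx -1 dy 43 0.98; left dx 11 dy 43 1.0;
```

>>> drive_tool:
  commands: "10 0 -0.01 0.02 0; 10 0 0.00 0.02 0; 10 0 -0.01 0.03 0; 10 0 -0.01 0.02 0; 10 0 -0.01 0.02 0; 10 0 -0.01 0.02 0; 10 0 -0.01 0.02 0; 10 0 -0.01 0.02 0"

```text
time: 28.9
tool_pos: [0.5102, -0.0218, 0.2471]
tool_rot: [-0.001, 0.733, 0.68, 0.001]
contact_force: [-1.0, 5.1, -7.7]
gripper_width: 0.274
```

```bash
python3 -c "
from h import *
plate('pics/s7.png');rows(1.264,.00875,8)"
```

```text
t 28.9 press mm [ -60.4 -137.6  247.1] F press [-1.4  5.1 -7.7] w 23.4 axes [[-0.0, 1.0, -0.0], [1.0, 0.0, 0.002], [0.002, -0.0, -1.0]] j [-0.19 -0.23  1.86  0.    1.52 -0.11]
a 1.192 r 78.0 Ft(lowering) 7.6 Fr -1.6
weight dx 4 dy 43 0.99; right dx -1 dy 46 0.98; left dx 12 dy 45 1.0; 
a->1.334: 10 0 -0.01 0.02 0; 10 0 0.00 0.02 0; 10 0 -0.01 0.03 0; 10 0 -0.01 0.02 0; 10 0 0.00 0.02 0; 10 0 -0.01 0.02 0; 10 0 0.00 0.02 0; 10 0 -0.01 0.03 0
a->1.404: 10 0 0.00 0.02 0; 10 0 -0.01 0.02 0; 10 0 0.00 0.02 0; 10 0 -0.01 0.03 0; 10 0 0.00 0.02 0; 10 0 -0.01 0.02 0; 10 0 0.00 0.02 0; 10 0 -0.01 0.03 0
a->1.474: 10 0 0.00 0.02 0; 10 0 0.00 0.02 0; 10 0 -0.01 0.02 0; 10 0 0.00 0.03 0; 10 0 0.00 0.02 0; 10 0 0.00 0.02 0; 10 0 -0.01 0.02 0; 10 0 0.00 0.03 0
a->1.544: 10 0 0.00 0.02 0; 10 0 0.00 0.02 0; 10 0 -0.01 0.03 0; 10 0 0.00 0.02 0; 10 0 0.00 0.02 0; 10 0 0.00 0.02 0; 10 0 0.00 0.03 0; 10 0 0.00 0.02 0
a->1.614: 10 0 0.00 0.02 0; 10 0 0.00 0.02 0; 10 0 0.00 0.03 0; 10 0 0.00 0.02 0; 10 0 0.00 0.02 0; 10 0 0.00 0.03 0; 10 0 0.00 0.02 0; 10 0 0.00 0.02 0
a->1.684: 10 0 0.00 0.02 0; 10 0 0.00 0.03 0; 10 0 0.00 0.02 0; 10 0 0.01 0.02 0; 10 0 0.00 0.03 0; 10 0 0.00 0.02 0; 10 0 0.00 0.02 0; 10 0 0.00 0.02 0
a->1.754: 10 0 0.01 0.03 0; 10 0 0.00 0.02 0; 10 0 0.00 0.02 0; 10 0 0.01 0.03 0; 10 0 0.00 0.02 0; 10 0 0.00 0.02 0; 10 0 0.01 0.02 0; 10 0 0.00 0.03 0
a->1.824: 10 0 0.01 0.02 0; 10 0 0.00 0.02 0; 10 0 0.01 0.02 0; 10 0 0.00 0.02 0; 10 0 0.00 0.03 0; 10 0 0.01 0.02 0; 10 0 0.01 0.02 0; 10 0 0.00 0.02 0
```

>>> drive_tool:
  commands: "10 0 -0.01 0.02 0; 10 0 0.00 0.02 0; 10 0 -0.01 0.02 0; 10 0 -0.01 0.03 0; 10 0 -0.01 0.02 0; 10 0 -0.01 0.02 0; 10 0 0.00 0.02 0; 10 0 -0.01 0.02 0"

```text
time: 29.95
tool_pos: [0.5084, -0.0217, 0.242]
tool_rot: [-0.001, 0.733, 0.68, 0.001]
contact_force: [-2.1, 5.5, -7.9]
gripper_width: 0.273
```

```bash
python3 -c "
from h import *
plate('pics/s8.png')"
```

```text
t 29.95 press mm [ -62.2 -137.6  242. ] F press [-2.5  5.3 -7.9] w 23.4 axes [[-0.0, 1.0, -0.0], [1.0, 0.0, 0.002], [0.002, -0.0, -1.0]] j [-0.19 -0.24  1.87  0.    1.51 -0.11]
a 1.261 r 77.9 Ft(lowering) 8.3 Fr -0.1
weight dx 4 dy 45 0.99; right dx -2 dy 48 0.97; left dx 12 dy 46 1.0;
```

>>> drive_tool:
  commands: "10 0 -0.01 0.02 0; 10 0 0.00 0.02 0; 10 0 -0.01 0.03 0; 10 0 -0.01 0.02 0; 10 0 0.00 0.02 0; 10 0 -0.01 0.02 0; 10 0 0.00 0.02 0; 10 0 -0.01 0.03 0"

```text
time: 31.0
tool_pos: [0.5069, -0.0216, 0.2366]
tool_rot: [-0.001, 0.733, 0.68, 0.001]
contact_force: [-2.7, 4.5, -8.3]
gripper_width: 0.271
```

```bash
python3 -c "
from h import *
plate('pics/s9.png')"
```

```text
t 31.0 press mm [ -63.8 -137.6  236.6] F press [-3.   4.3 -8.3] w 23.1 axes [[-0.0, 1.0, -0.001], [1.0, 0.0, 0.002], [0.002, -0.001, -1.0]] j [-0.19 -0.24  1.87  0.    1.5  -0.12]
a 1.334 r 78.0 Ft(lowering) 8.8 Fr 1.0
weight dx 4 dy 46 0.99; right dx -2 dy 49 0.96; left dx 13 dy 48 1.0;
```

>>> drive_tool:
  commands: "10 0 0.00 0.02 0; 10 0 -0.01 0.02 0; 10 0 0.00 0.02 0; 10 0 -0.01 0.03 0; 10 0 0.00 0.02 0; 10 0 -0.01 0.02 0; 10 0 0.00 0.02 0; 10 0 -0.01 0.03 0"

```text
time: 32.05
tool_pos: [0.5058, -0.0215, 0.2311]
tool_rot: [-0.001, 0.733, 0.68, 0.001]
contact_force: [-3.0, 5.5, -8.5]
gripper_width: 0.271
```

```bash
python3 -c "
from h import *
plate('pics/s10.png')"
```

```text
t 32.05 press mm [ -64.9 -137.6  231.1] F press [-3.4  5.3 -8.5] w 23.2 axes [[-0.0, 1.0, -0.0], [1.0, 0.0, 0.002], [0.002, -0.0, -1.0]] j [-0.19 -0.24  1.88  0.    1.5  -0.12]
a 1.405 r 78.0 Ft(lowering) 9.0 Fr 2.0
weight dx 4 dy 48 0.99; right dx -2 dy 51 0.94; left dx 13 dy 50 0.99;
```

>>> drive_tool:
  commands: "10 0 0.00 0.02 0; 10 0 0.00 0.02 0; 10 0 -0.01 0.02 0; 10 0 0.00 0.03 0; 10 0 0.00 0.02 0; 10 0 0.00 0.02 0; 10 0 -0.01 0.02 0; 10 0 0.00 0.03 0"

```text
time: 33.1
tool_pos: [0.505, -0.0214, 0.2257]
tool_rot: [-0.001, 0.733, 0.68, 0.0]
contact_force: [-3.3, 5.3, -8.3]
gripper_width: 0.269
```

```bash
python3 -c "
from h import *
plate('pics/s11.png')"
```

```text
t 33.1 press mm [ -65.7 -137.6  225.7] F press [-3.7  5.1 -8.3] w 23.0 axes [[-0.0, 1.0, -0.001], [1.0, 0.0, 0.002], [0.002, -0.001, -1.0]] j [-0.19 -0.24  1.89  0.    1.49 -0.12]
a 1.476 r 78.0 Ft(lowering) 8.6 Fr 2.9
weight dx 5 dy 49 0.99; right dx -3 dy 53 0.93; left dx 13 dy 52 0.99;
```

>>> drive_tool:
  commands: "10 0 0.00 0.02 0; 10 0 0.00 0.02 0; 10 0 0.00 0.03 0; 10 0 0.00 0.02 0; 10 0 0.00 0.02 0; 10 0 0.00 0.02 0; 10 0 0.00 0.03 0; 10 0 0.00 0.02 0"

```text
time: 34.15
tool_pos: [0.5047, -0.0214, 0.22]
tool_rot: [-0.001, 0.733, 0.68, 0.0]
contact_force: [-3.7, 5.6, -8.5]
gripper_width: 0.27
```

```bash
python3 -c "
from h import *
plate('pics/s12.png')"
```

```text
t 34.15 press mm [ -66.  -137.6  220. ] F press [-4.1  5.3 -8.5] w 23.1 axes [[-0.0, 1.0, -0.002], [1.0, 0.0, 0.002], [0.002, -0.002, -1.0]] j [-0.19 -0.23  1.9   0.    1.48 -0.12]
a 1.549 r 78.0 Ft(lowering) 8.6 Fr 3.9
weight dx 5 dy 51 0.99; right dx -3 dy 55 0.91; left dx 14 dy 53 0.99;
```

>>> drive_tool:
  commands: "10 0 -0.01 0.02 0; 10 0 -0.01 0.02 0; 10 0 0.00 0.03 0; 10 0 0.00 0.02 0; 10 0 0.00 0.02 0; 10 0 0.00 0.03 0; 10 0 0.00 0.02 0; 10 0 0.00 0.02 0"

```text
time: 35.2
tool_pos: [0.5047, -0.0214, 0.2149]
tool_rot: [-0.001, 0.733, 0.68, 0.001]
contact_force: [-1.8, 4.0, -9.2]
gripper_width: 0.27
```

```bash
python3 -c "
from h import *
plate('pics/s13.png')"
```

```text
t 35.2 press mm [ -66.  -137.6  214.9] F press [-2.1  3.9 -9.2] w 23.0 axes [[-0.0, 1.0, -0.0], [1.0, 0.0, 0.002], [0.002, -0.0, -1.0]] j [-0.19 -0.23  1.9   0.    1.47 -0.12]
a 1.615 r 78.1 Ft(lowering) 9.1 Fr 2.5
weight dx 5 dy 53 0.99; right dx -3 dy 56 0.89; left dx 13 dy 55 0.99;
```

>>> drive_tool:
  commands: "10 0 0.00 0.02 0; 10 0 0.00 0.03 0; 10 0 0.00 0.02 0; 10 0 0.01 0.02 0; 10 0 0.00 0.02 0; 10 0 0.00 0.02 0; 10 0 0.00 0.02 0; 10 0 0.00 0.02 0"

```text
time: 36.25
tool_pos: [0.505, -0.0214, 0.2097]
tool_rot: [-0.001, 0.733, 0.68, 0.001]
contact_force: [-2.0, 5.2, -8.5]
gripper_width: 0.268
```

```bash
python3 -c "
from h import *
plate('pics/s14.png')"
```

```text
t 36.25 press mm [ -65.7 -137.6  209.7] F press [-2.4  5.1 -8.5] w 22.9 axes [[-0.0, 1.0, 0.0], [1.0, 0.0, 0.002], [0.002, 0.0, -1.0]] j [-0.19 -0.22  1.91  0.    1.46 -0.12]
a 1.68 r 78.1 Ft(lowering) 8.2 Fr 3.3
weight dx 5 dy 54 0.99; right dx -4 dy 58 0.87; left dx 14 dy 57 0.99;
```

>>> drive_tool:
  commands: "10 0 0.00 0.03 0; 10 0 0.00 0.02 0; 10 0 0.00 0.02 0; 10 0 0.00 0.02 0; 10 0 0.00 0.02 0; 10 0 0.00 0.02 0; 10 0 0.01 0.02 0; 10 0 0.00 0.02 0"

```text
time: 37.3
tool_pos: [0.5056, -0.0215, 0.2048]
tool_rot: [-0.0, 0.733, 0.68, 0.001]
contact_force: [0.4, 4.9, -9.4]
gripper_width: 0.271
```

```bash
python3 -c "
from h import *
plate('pics/s15.png')"
```

```text
t 37.3 press mm [ -65.1 -137.6  204.8] F press [ 0.   4.9 -9.4] w 23.1 axes [[-0.0, 1.0, 0.001], [1.0, 0.0, 0.002], [0.002, 0.001, -1.0]] j [-0.19 -0.22  1.91  0.    1.45 -0.12]
a 1.744 r 78.2 Ft(lowering) 9.2 Fr 1.6
weight dx 6 dy 55 0.99; right dx -4 dy 60 0.86; left dx 14 dy 58 0.99;
```

>>> drive_tool:
  commands: "10 0 0.01 0.02 0; 10 0 0.00 0.02 0; 10 0 0.00 0.02 0; 10 0 0.01 0.02 0; 10 0 0.00 0.02 0; 10 0 0.00 0.02 0; 10 0 0.01 0.02 0; 10 0 0.00 0.02 0"

```text
time: 38.35
tool_pos: [0.5065, -0.0216, 0.2003]
tool_rot: [-0.0, 0.733, 0.68, 0.001]
contact_force: [-2.6, 5.0, -7.6]
gripper_width: 0.269
```

```bash
python3 -c "
from h import *
plate('pics/s16.png')
import cv2
s=cv2.imread('pics/s16.png')[230:325,230:350]
cv2.imwrite('pics/gap4.png',cv2.resize(s,None,fx=6,fy=6,interpolation=cv2.INTER_CUBIC))"
```

```text
t 38.35 press mm [ -64.2 -137.6  200.3] F press [-3.   4.8 -7.6] w 23.0 axes [[-0.0, 1.0, 0.001], [1.0, 0.0, 0.002], [0.002, 0.001, -1.0]] j [-0.19 -0.21  1.92  0.    1.44 -0.12]
a 1.803 r 78.3 Ft(lowering) 6.7 Fr 4.6
weight dx 6 dy 57 0.99; right dx -4 dy 61 0.86; left dx 15 dy 59 0.99;
```

View pics/gap4.png

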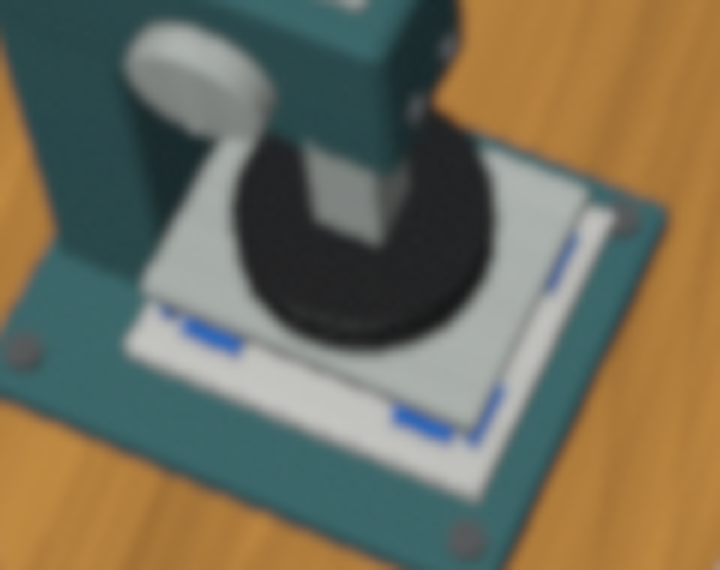

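Plate is close over the module (its front-left corner at about (470,425)) and the tangential load is starting to fall (6.7 N). I'll take smaller steps from here.

>>> drive_tool:
  commands: "10 0 0 0.02 0; 10 0 0.01 0.02 0; 10 0 0 0.02 0; 10 0 0.01 0.02 0; 10 0 0 0.02 0; 10 0 0 0 0; 10 0 0 0 0; 10 0 0 0 0"

```text
time: 39.4
tool_pos: [0.5071, -0.0216, 0.1981]
tool_rot: [-0.0, 0.733, 0.68, 0.001]
contact_force: [-3.4, 6.6, -3.9]
gripper_width: 0.273
```

```bash
python3 -c "
from h import *
plate('pics/s17.png')"
```

```text
t 39.4 press mm [ -63.6 -137.6  198.1] F press [-3.9  6.4 -3.9] w 23.3 axes [[-0.0, 1.0, 0.001], [1.0, 0.0, 0.002], [0.002, 0.001, -1.0]] j [-0.19 -0.21  1.92  0.    1.43 -0.12]
a 1.832 r 78.3 Ft(lowering) 2.8 Fr 4.7
weight dx 6 dy 57 0.99; right dx -4 dy 62 0.85; left dx 15 dy 60 0.98;
```

>>> drive_tool:
  commands: "10 0 0.01 0.02 0; 10 0 0 0.02 0; 10 0 0 0 0; 10 0 0 0 0; 10 0 0 0 0; 10 0 0 0 0; 10 0 0 0 0; 10 0 0 0 0"

```text
time: 40.45
tool_pos: [0.5073, -0.0216, 0.1972]
tool_rot: [-0.0, 0.733, 0.68, 0.001]
contact_force: [-3.2, 5.9, -3.0]
gripper_width: 0.27
```

```bash
python3 -c "
from h import *
plate('pics/s18.png')"
```

```text
t 40.45 press mm [ -63.4 -137.6  197.2] F press [-3.7  5.7 -3. ] w 23.0 axes [[-0.0, 1.0, 0.001], [1.0, 0.0, 0.002], [0.002, 0.001, -1.0]] j [-0.19 -0.21  1.92  0.    1.43 -0.12]
a 1.843 r 78.3 Ft(lowering) 1.9 Fr 4.3
weight dx 5 dy 58 0.99; right dx -4 dy 62 0.84; left dx 14 dy 61 0.98;
```

>>> drive_tool:
  commands: "10 0 0 0.02 0; 10 0 0.01 0.02 0; 10 0 0 0 0; 10 0 0 0 0; 10 0 0 0 0; 10 0 0 0 0; 10 0 0 0 0; 10 0 0 0 0"

```text
time: 41.5
tool_pos: [0.5076, -0.0216, 0.1963]
tool_rot: [-0.0, 0.733, 0.68, 0.001]
contact_force: [-5.6, 5.3, -2.1]
gripper_width: 0.266
```

```bash
python3 -c "
from h import *
plate('pics/s19.png')"
```

```text
t 41.5 press mm [ -63.1 -137.7  196.3] F press [-5.9  4.9 -2.1] w 22.7 axes [[-0.0, 1.0, 0.001], [1.0, 0.0, 0.002], [0.002, 0.001, -1.0]] j [-0.19 -0.21  1.92  0.    1.43 -0.12]
a 1.855 r 78.3 Ft(lowering) 0.3 Fr 6.3
weight dx 5 dy 58 0.99; right dx -4 dy 62 0.84; left dx 14 dy 61 0.98;
```

>>> drive_tool:
  commands: "26 0 0 0 0; 30 0 0 0 0; 36 0 0 0 0; 45 0 0 0 0; 55 0 0 0 0; 60 0 0 0 0; 60 0 0 0 0; 60 0 0 0 0"

```text
time: 42.55
tool_pos: [0.5073, -0.0224, 0.1946]
tool_rot: [-0.0, 0.733, 0.68, -0.0]
contact_force: [-0.5, -0.0, -0.7]
gripper_width: 0.703
```

```bash
python3 -c "
from h import *
plate('pics/s20.png')"
```

```text
t 42.55 press mm [ -63.4 -138.4  194.6] F press [-0.5 -0.1 -0.7] w 60.0 axes [[0.0, 1.0, -0.0], [1.0, -0.0, -0.0], [-0.0, -0.0, -1.0]] j [-0.19 -0.21  1.92 -0.    1.43 -0.12]
a 1.875 r 79.0 Ft(lowering) 0.5 Fr 0.6
weight dx 5 dy 58 0.99; right dx -4 dy 62 0.84; left dx 14 dy 61 0.98;
```

Plate stayed put and the tool force is zero. Now I'll raise clear.

>>> drive_tool:
  commands: "60 0 0 -0.3 0; 60 0 0 -0.6 0; 60 0 0 -0.8 0; 60 0 0 -0.9 0; 60 0 0 -0.9 0; 60 0 0 -0.9 0; 60 0 0 -0.9 0; 60 0 0 -0.9 0"

```text
time: 43.6
tool_pos: [0.5073, -0.0224, 0.3835]
tool_rot: [0.001, 0.733, 0.68, 0.001]
contact_force: [0.3, 0.3, 0.6]
gripper_width: 0.698
```

>>> drive_tool:
  commands: "60 -0.8 0 0 0; 60 -0.9 0 0 0; 60 -0.9 0 0 0; 60 -0.9 0 0 0; 60 -0.9 0 0 0; 60 0 0 0 0; 60 0 0 0 0; 60 0 0 0 0"

```text
time: 44.6
tool_pos: [0.4975, -0.1532, 0.3812]
tool_rot: [0.0, 0.733, 0.68, 0.0]
contact_force: [0.0, 0.1, 1.0]
gripper_width: 0.708
```

```bash
python3 -c "
from h import *
plate('pics/s21.png')
import cv2
t=manip.grab_frame('top')[130:280,260:420];b=manip.grab_frame('side')[115:265,215:375]
cv2.imwrite('pics/f.png',cv2.resize(np.hstack([t,b]),None,fx=2.5,fy=2.5,interpolation=2)[:,:,::-1])"
```

```text
t 44.6 press mm [ -63.3 -269.6  381.2] F press [0.  0.1 1. ] w 60.4 axes [[-0.001, 1.0, 0.001], [1.0, 0.001, -0.0], [-0.0, 0.001, -1.0]] j [-0.44 -0.24  1.64  0.    1.74 -0.37]
a 0.433 r 179.5 Ft(lowering) -0.5 Fr 0.9
weight dx 5 dy 58 0.99; right dx -4 dy 62 0.84; left dx 14 dy 61 0.98;
```

```bash
python3 -c "
from h import *
import cv2
for n in ('g1','f'):
    i=cv2.imread(f'pics/{n}.png').astype(int)[:,400:];m=(i[:,:,2]>150)&(i[:,:,1]<60)&(i[:,:,0]<60);y=(i[:,:,2]>180)&(i[:,:,1]>120)&(i[:,:,0]<70)
    print(n,[np.argwhere(k).mean(0).round(1) for k in (m,y)],m.sum(),y.sum())
manip.job_done()"
```

```text
g1 [array([202. , 226.8]), array([106.5,  42.7])] 517 1679
f [array([201.6, 227. ]), array([124.3,  64.6])] 498 1785
the job is handed in; nothing more can be done
```

The plate is down on the module and I've handed the job in at about 45 s. No verdict was reported.

**What I did**
- I pushed the pawl lever over to its end stop.
- I gripped the crank and turned it back about 0.26 rad in the raising direction; the pictures then showed the pawl's position changed, which I took as sprung clear.
- I let the crank down along its circle, at about 6 mm/s of plate travel at first and 1–2 mm/s near the end.
- The pull on the crank grip was about 8–9 N on the way down and fell to 0.3 N as the module took the weight. I then opened the gripper and moved the arm clear.

**Last checks**
- **Plate:** it did not move in the side view when I let go of the crank or afterwards.
- **Robot:** it touches nothing; the remaining force reading is about 1 N.
- **Lever:** the tab is in the same thrown-over place as before I took hold of the crank, to within 1 pixel.

**Not confirmed or unclear**
- **Final view:** I had used all 12 pictures, so the last one was only checked by pixel numbers.
- **Pawl:** the yellow pixels I tried to use as a check were mostly wood, so that check proved nothing. The evidence that it is out is the earlier picture and the crank passing its starting angle freely.
- **Plate force on the module:** this was never measured directly. I inferred it from the pull on the crank falling to zero.
- **Module and bench items:** I did not check the positions of the module, bottle, cup, spool or pliers at the end.

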